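Set up a painted leather panel on the retouching easel

ROBOT

A 6-joint arm with a two-finger parallel gripper is mounted at the origin on the work surface. World frame = base frame: x ahead of the robot, y to its left, z up, the work surface at z = 0. Lengths are in m, angles in rad, forces in N, time in s.
With the tool pointing down it reaches from about 0.375 to 0.9 m from the base axis. Payload 3.1 kg.
Tool frame: the origin (TCP) lies at the very end of the fingers, on their centre line; the grasp point (between the pads) lies arm.grip_depth behind it (arm.grip_depth is the distance from the TCP to the grasp point, in m); z points along the fingers, y is the line along which they close (so a half turn about z gives the same grasp; the last joint's range is limited). The gripper opens to 87 mm and grips with 3 to 60 N. Pads are 19 mm wide; open, the fingers measure 117 mm over their backs; the gripper's body (75 mm by 190 mm) begins 51 mm behind the grasp point.
Start: joints at [-1.282, 0.527, 1.433, -0, 1.181, -0.178], TCP at [0.281, -0.558, 0.223] pointing down, gripper open.
Joint ranges: [-3.08, 3.08], [-0.75, 2.2], [0.22, 2.44], [-1.43, 4.57], [0, 2.65], [-2.85, 2.85]. Speed limits (rad/s): [2.79, 2.79, 3.14, 3.14, 3.14, 3.14].

INTERFACE

Orientations are given as a rotation vector (axis times angle).
In Python, from station import telemetry, vision, arm gives the robot as it stands. The module is installed in compiled form; this text tells all that it offers.
- The arm moves only by the shell command python3 -m pendant 'ROWS' [OPENING]. ROWS is JSON, a list of rows, each a list of 2 entries, a list of its own where there are three numbers: the shift along the tool's x, y, z normalised to -1 to 1, where 1 is 10 cm, then the turn, a rotation vector about the tool's x, y, z normalised to -1 to 1, where 1 is pi/2 rad. A call has 1 to 12 rows; each row is the pose to reach, as a shift and turn from the pose commanded when the call began, along the tool's axes at that moment; what a row does not reach only later rows make up. A row lasts 1/10 s, in which the tool goes at most 50 mm and 8.59 degrees, less where a joint would pass 70% of its speed; a pose out of reach is approached as far as the arm can. A call with a number of a shift or a turn outside -1 to 1 is refused whole. A call with a gripper value outside its range is refused whole. OPENING is the opening, from 0 (shut) to 1 (fully open), set as the call begins (- or left out, the last holds). The fingers move at their own pace and stop on an object; the grip force is fixed at half the most. Time passes only in rows, so rows that repeat a pose let the fingers close. It gives the time, the measured TCP pose, the force, the opening and the grip force at its end, in the units of the state.
- telemetry.get_state(): the state, without advancing time (a new reading comes with each control period).
- vision.snapshot(name): name is "scene" or "side" or "wrist"; returns a dict with "pixels" (480x640x3 uint8, blue, green, red), "fx", "fy", "cx", "cy" (pixels), "extrinsics" (4x4, takes a point from camera to world coordinates). Camera axes: x right, y down, z forward; pixel columns grow to the right and rows downward; lengths in m; the calibration is good to about 2 mm. A picture is of the moment at which its call begins. There is no depth.
- arm.job_done(): hands the job in; it is judged then, once.
The state is a dict: "clock": time; "joint_positions": joint angles; "joint_velocities": joint speeds; "joint_efforts": joint torques, N m; "ee_pos": TCP position; "ee_rot": TCP orientation; "force": force on the tool from outside, world axes, zero at the start; "wrist_torque": the same for the moment, N m; "width": finger opening in m; "grasp_force": force on a finger pad.
Only numpy, scipy, OpenCV 4.12 (cv2) and the standard library are available. Lean on these libraries where they do the work, as an engineer would, in place of code of your own. Each camera call takes 0.05 s, during which the arm holds its last target. There are 200 camera calls.

TASK

Set up the easel for retouching: slide the round-topped panel up out of the drying rack and stand it on the easel's ledge, flat against the backboard, centred, painted face towards the painter's side, and press the wooden hand-rest rod down into both spring clips in front of it until it sits home and the jaws have closed over it. Do not let the panel or the rod fall, and leave the other panels, the bottle, the jar and the pot as they are.

Things in the scene. Friction and masses are not known exactly. Their poses are not given: they have to be found in the camera images.
- arched_panel: Round-topped panel: brown leather-covered board 6 mm thick, 120 mm wide, 140 mm tall (straight sides to 80 mm, then a half circle of 60 mm radius), 0.12 kg. Origin: middle of its bottom edge, mid-thickness; z up the panel, y along its width, x out of its painted face (the top 45 mm is plain). Starts upright in one of three slots of the rack, up to 6 mm off centre along the slot.
- painted_face (a point): Point on the round-topped panel's painted face: 4 mm to +x of mid-thickness, 60 mm above the bottom edge.
- tall_panel: Square-topped panel of the same leather, 6 x 104 x 150 mm tall, in the rack; same axes and origin. To be left in its slot.
- short_panel: Square-topped panel of the same leather, 6 x 92 x 122 mm tall, in the rack; same axes and origin. To be left in its slot.
- rack: Light wooden drying rack, fixed; footprint 176 (x) x 150 (y) mm, origin under its centre. Panels stand on its 12 mm base, painted faces to rack +x. Two slotted combs (14 mm thick, at y = -36 and 36 mm, tops 72 mm above the table) have slots 10 mm wide, 60 mm deep at x = -60, -20, 20 and 60 mm (the one at 20 is empty). Low rails, 22 mm high, at y = -72 and 72 mm.
- easel: Light wooden retouching easel, fixed. Base 170 x 165 mm, 14 mm thick, from x = -104 to 66 mm; origin on the table, on its middle line. +x points to the painter's side. The backboard and ledge lean back towards -x; in front of them two posts at x = 45, y = -62 and 62 mm carry spring clips, open upward, their mouths up to 111 mm above the table.
- easel_board: The easel's backboard (112 wide, 95 high, 8 mm thick) with its ledge, leaning back 18 degrees. Origin: middle of the corner of the board's front face and the ledge's top, 30 mm above the table at easel x = -10 mm. x: out of the front face; y along the ledge; z up along the board. The ledge, square to the board, is 28 mm deep; its lip is 7 mm high, x = 23 to 28 mm.
- bridge_rod: Hand-rest rod: light wooden dowel 14 mm in diameter with dark ball ends of 20 mm, 196 mm over all, 0.05 kg. Origin: its middle, on its axis; y along the rod. It starts level in its notched rest, its axis 31 mm above the table; either end may go left.
- rod_rest: Dark wooden rest for the rod, fixed: base 50 x 130 x 8 mm, notched blocks at y = -52 and 52 mm (14 mm along y, 34 mm wide, 34 mm high). The rod lies along its y; the 90 mm between the blocks is free. Origin under its centre.
- rod_seat (a point): Where the rod's middle lies once home in both clips: easel x = 45, y = 0, 85 mm above the table; axes as the easel's, the rod along y. In each clip the rod rests on the post's top, with 0.5 mm play against a fixed brass prong on the backboard side; the ball ends leave it 10 mm of play each way lengthways.
- jaw_left (a joint): Sprung steel jaw of the clip at easel y = 62 mm, on its painter's side, 16 mm long: 0 closed, about 0.13 rad as the rod passes; it then springs back over the rod. The flared mouth catches a rod up to 4 mm off in x. Pressing past both jaws takes 8 to 13 N in all, from 19 mm above home, most at about 12 mm; it then snaps home.
- jaw_right (a joint): The same jaw on the clip at easel y = -62 mm.
- tincture_bottle: Small amber bottle, 36 mm across, 95 mm tall, standing on the table beside the easel. Origin under its centre.
- varnish_jar: Squat amber jar with a brass lid, 60 mm across, 55 mm tall, standing by the rack. Origin under its centre.
- paint_pot: Open dark metal pot, 60 mm across, 50 mm tall, standing beyond the rod rest. Origin under its centre.
Things that resemble listed ones, but are neither listed nor needed, are in the scene too. What is meant by the bridge_rod is not blue or white, and is the larger of those in its own colour.

How it is judged:
At the end, for the whole second after the job is handed in: Round-topped panel on the ledge (4 mm), flat to the board (6 mm, 0.07 rad), within 12 mm of the middle, painted face out; rod home in both clips (3 mm; 11 mm lengthways; 0.05 rad), jaws closed (under 0.05 rad); both at rest; other panels within 15 mm of their start (angle between the x axis of arched_panel and the x axis of easel_board, either way round below 0.07 rad and angle between arched_panel's own z axis and vertical below 0.5 rad and x of arched_panel in the frame of easel_board between -0.003 and 0.009 m and y of arched_panel in the frame of easel_board between -0.012 and 0.012 m and z of arched_panel in the frame of easel_board between -0.004 and 0.004 m and x of painted_face in the frame of easel_board above 0.0045 m and linear speed of each of arched_panel, bridge_rod below 0.02 m/s and x of bridge_rod in the frame of rod_seat between -0.003 and 0.003 m and y of bridge_rod in the frame of rod_seat between -0.011 and 0.011 m and z of bridge_rod in the frame of rod_seat between -0.003 and 0.003 m and angle between the y axis of bridge_rod and the y axis of easel, either way round below 0.05 rad and value of joint each of jaw_left, jaw_right below 0.05 rad and distance of each of tall_panel, short_panel from where it was at the start of the episode below 0.015 m); the robot touches nothing.
It fails at once if another panel is pulled or pushed out of place (15 mm) or tipped (0.2 rad) ((distance of tall_panel from where it was at the start of the episode above 0.015 m or angle between tall_panel's own z axis and vertical above 0.2 rad) or (distance of short_panel from where it was at the start of the episode above 0.015 m or angle between short_panel's own z axis and vertical above 0.2 rad)).
It fails at once if the bottle, jar or pot is moved more than 20 mm or tipped ((distance of tincture_bottle from where it was at the start of the episode above 0.02 m or angle between tincture_bottle's own z axis and vertical above 0.3 rad) or (distance of varnish_jar from where it was at the start of the episode above 0.02 m or angle between varnish_jar's own z axis and vertical above 0.3 rad) or (distance of paint_pot from where it was at the start of the episode above 0.02 m or angle between paint_pot's own z axis and vertical above 0.3 rad)).
It fails at once if the panel or the rod falls (faster than 0.7 m/s while not held) ((linear speed of arched_panel above 0.7 m/s and contact force between the fingers and arched_panel below 0.1 N) or (linear speed of bridge_rod above 0.7 m/s and contact force between the fingers and bridge_rod below 0.1 N)).
It also fails if it takes over 58 s, if anything falls off the work surface, if the arm or the gripper's body presses on something with over 40 N, if the wrist force passes 120 N, or if a joint passes its speed limit or range.

## Working session

There is one attempt and no reset: what is moved stays moved. The work goes in short steps, Python scripts to look and compute and a shell command to move; the robot and the scene stay as the last step left them, time stands still between calls to the robot, and variables do not carry over. Pictures are saved under pics/ and viewed, at most 13 in all, crops included, and the job is handed in when it is done.

```bash
mkdir -p pics; cat > h.py <<'E'
import numpy as np, cv2, json
from station import telemetry, vision, arm
from scipy.spatial.transform import Rotation as R
def snap(n,f=None):
    s=vision.snapshot(n)
    if f: cv2.imwrite('pics/'+f+'.png',s['pixels']); np.savez('pics/'+f+'.npz',**s)
    return s
def load(f): return dict(np.load('pics/'+f+'.npz'))
def ray(s,u,v):
    T=np.array(s['extrinsics']); d=T[:3,:3]@np.array([(u-s['cx'])/s['fx'],(v-s['cy'])/s['fy'],1.]); return T[:3,3],d/np.linalg.norm(d)
def onz(s,u,v,z):
    o,d=ray(s,u,v); return o+d*(z-o[2])/d[2]
def proj(s,p):
    T=np.linalg.inv(np.array(s['extrinsics'])); q=T[:3,:3]@np.array(p)+T[:3,3]; return np.array([s['fx']*q[0]/q[2]+s['cx'],s['fy']*q[1]/q[2]+s['cy']])
def tri(rays):
    A=sum(np.eye(3)-np.outer(d,d) for o,d in rays); b=sum((np.eye(3)-np.outer(d,d))@o for o,d in rays); return np.linalg.solve(A,b)
E
python3 - <<'E'
from h import *
np.set_printoptions(precision=4,suppress=True)
st=telemetry.get_state(); print(st, arm.grip_depth)
for n in ("scene","side","wrist"):
    s=snap(n,n+'0'); print(n,s['fx'],s['cx'],s['cy'],np.array(s['extrinsics']))
E
```

```text
{'clock': 0.0, 'joint_positions': array([-1.2825,  0.5285,  1.4339, -0.    ,  1.1814, -0.1785]), 'joint_velocities': array([-0.0005, -0.0003,  0.0015, -0.0011, -0.0014,  0.0008]), 'joint_efforts': array([  0.0005, -44.003 , -17.6593,   0.0635,   0.0584,  -0.0002]), 'ee_pos': array([ 0.2811, -0.5574,  0.2216]), 'ee_rot': array([-3.0543, -0.7262,  0.0002]), 'force': array([ 0.3414,  0.5725, -0.3006]), 'wrist_torque': array([ 0.0526, -0.0435,  0.0618]), 'grasp_force': 0.0, 'width': 0.08704046493180266} 0.0187
scene 492.79162954287244 321.2424911875418 239.94240018937893 [[-0.7457  0.526  -0.409   0.9067]
 [ 0.6661  0.5717 -0.4791  0.4733]
 [-0.0182 -0.6297 -0.7767  0.9144]
 [ 0.      0.      0.      1.    ]]
side 452.0118895694538 322.7529869249336 242.55312059617154 [[ 0.6661 -0.3455  0.661  -0.075 ]
 [-0.7458 -0.3176  0.5855 -0.5511]
 [ 0.0076 -0.883  -0.4693  0.491 ]
 [ 0.      0.      0.      1.    ]]
wrist 421.87053593529026 320.17364412851447 243.4553234773664 [[ 0.4497 -0.862  -0.234   0.3461]
 [-0.8932 -0.4346 -0.1153 -0.5239]
 [-0.0023  0.2609 -0.9654  0.3836]
 [ 0.      0.      0.      1.    ]]
```

View pics/scene0.png

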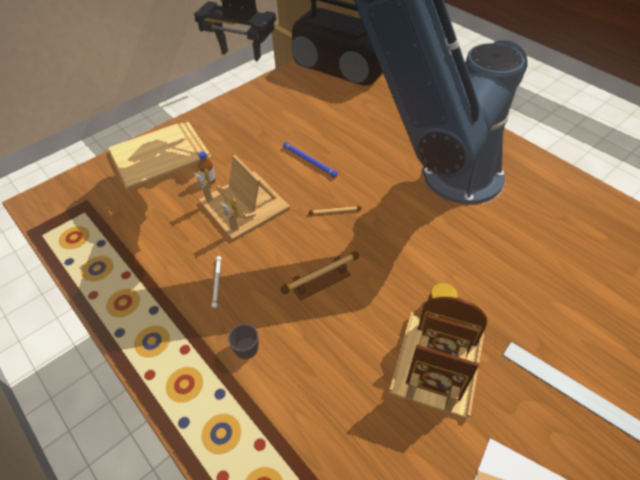

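View pics/side0.png

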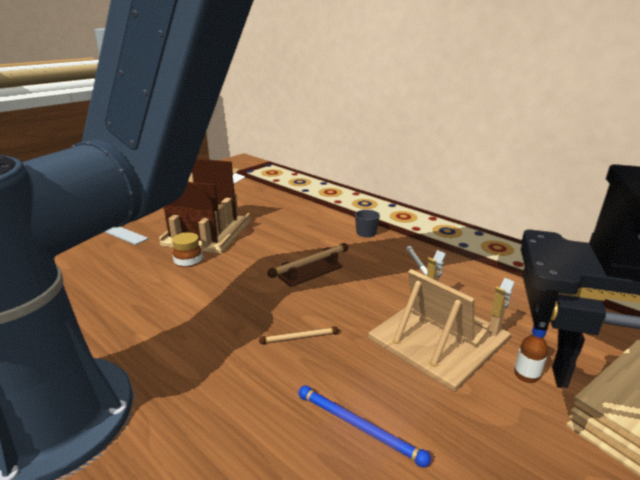

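The picks are clear in the scene view. Tan rod candidates are (320,272), large and lying in the dark rest, and (335,210), smaller. The blue rod at (310,158) and the white one at (217,282) are excluded by colour, so the large tan rod at (320,272) fits. In the rack (440,365), the round top looks to be the panel at (455,312). I'll confirm both in one crop.

```bash
python3 - <<'E'
from h import *
s=load('scene0'); im=s['pixels']
a=cv2.resize(im[265:425,375:500],None,fx=3.7,fy=3.7,interpolation=cv2.INTER_CUBIC)
b=cv2.resize(im[140:300,185:370],(333,288),interpolation=cv2.INTER_CUBIC)
c=np.zeros((592,800,3),np.uint8); c[:a.shape[0],:a.shape[1]]=a; c[:288,465:798]=b
d=cv2.resize(load('side0')['pixels'][150:270,150:270],(300,300),interpolation=cv2.INTER_CUBIC); c[290:590,465:765]=d
cv2.imwrite('pics/crop1.png',c)
np.set_printoptions(precision=3,suppress=True)
for n,u,v,z in [('rod',287,288,.031),('rod',355,257,.031),('easel base L',202,207,.014),('easel base front',233,237,.014),('easel base r',289,207,.014),('rack fr',400,395,0),('pot',244,350,0)]: print(n,onz(s,u,v,z))
E
```

```text
rod [ 0.584 -0.022  0.031]
rod [0.419 0.016 0.031]
easel base L [ 0.581 -0.363  0.014]
easel base front [ 0.581 -0.231  0.014]
easel base r [ 0.421 -0.215  0.014]
rack fr [ 0.568  0.293 -0.   ]
pot [0.732 0.018 0.   ]
```

View pics/crop1.png

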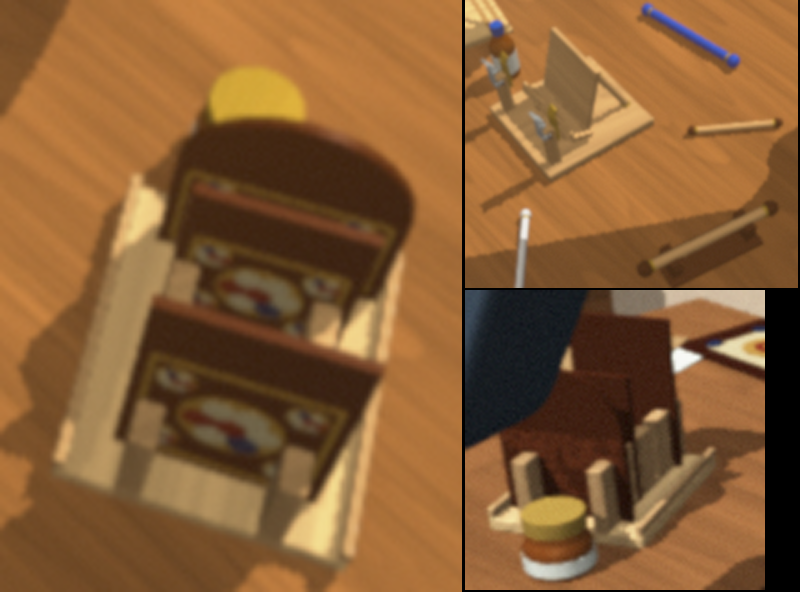

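The crop confirms both. The round-topped panel is the rear one in the rack, scene px about (455,312), beside the yellow-lidded jar, with its painted face towards world +x. The larger wooden rod is in the dark rest, and the small tan one at (335,210) is the decoy. I'll put the rod in first, because the gripper body would foul a panel already in place. First I'll look at the easel from above.

```bash
python3 -m pendant '[[[1,-0.45,-0.5],[0,0,0]],[[1,-0.45,-0.5],[0,0,0]],[[1,-0.45,-0.5],[0,0,0]]]' 1 >/dev/null && python3 -m pendant '[[[1,-0.45,0],[0,0,0]],[[1,-0.45,0],[0,0,0]],[[1,-0.45,0],[0,0,0]]]' >/dev/null && python3 -m pendant '[[[1,-0.45,0],[0,0,-0.703]],[[1,-0.45,0],[0,0,-0.703]],[[1,-0.45,0],[0,0,-0.703]],[[1,-0.45,0],[0,0,-0.703]],[[1,-0.45,0],[0,0,-0.703]],[[1,-0.45,0],[0,0,-0.703]],[[1,-0.45,0],[0,0,-0.703]],[[1,-0.45,0],[0,0,-0.703]],[[1,-0.45,0],[0,0,-0.703]],[[1,-0.45,0],[0,0,-0.703]]]'
python3 - <<'E'
from h import *
s=snap('wrist','w1'); snap('side','s1'); snap('scene','c1')
E
```

```text
clock: 1.75
ee_pos: [0.4881, -0.3031, 0.2722]
ee_rot: [-2.223, -2.22, 0.001]
force: [-0.9, -0.3, 0.2]
width: 0.0867
grasp_force: 0.0
```

View pics/w1.png

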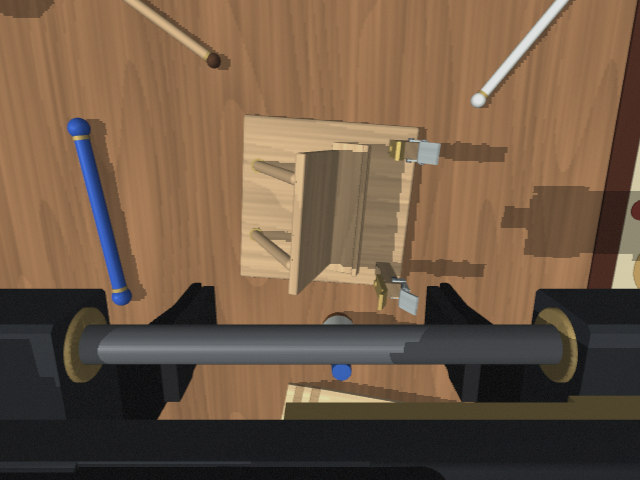

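The wrist view shows the easel: base corners at about (243,115), (418,128) and (241,276), clips at (400,150) and (385,285), board top edge (303,153)–(290,294). Painter's side is to the right, world +x. I'll refine these edges with line segments.

```bash
python3 - <<'E'
from h import *
np.set_printoptions(precision=4,suppress=True)
s=load('w1'); g=cv2.cvtColor(s['pixels'],cv2.COLOR_BGR2GRAY)
x0,y0=225,100; L=cv2.createLineSegmentDetector().detect(g[y0:320,x0:450])[0][:,0]
for l in L:
    l=l+[x0,y0,x0,y0]
    if np.hypot(l[0]-l[2],l[1]-l[3])>22: print(l.round(1), onz(s,*l[:2],.014)[:2], onz(s,*l[2:],.014)[:2])
E
```

```text
[298.2 151.4 351.9 148.6] [ 0.4681 -0.2507] [ 0.5204 -0.2482]
[424.1 318.2 426.2 286.8] [ 0.6019 -0.4279] [ 0.6019 -0.3916]
[330.6 261.9 298.8 292.5] [ 0.5002 -0.3637] [ 0.4665 -0.3978]
[270.  239.8 289.3 254.5] [ 0.4377 -0.3397] [ 0.4572 -0.3555]
[295.9 293.1 304.5 155.5] [ 0.4633 -0.3985] [ 0.4742 -0.2546]
[437.9 143.1 415.7 139.1] [ 0.6037 -0.2431] [ 0.5819 -0.2393]
[399.2 276.7 413.4 163. ] [ 0.5726 -0.3802] [ 0.581  -0.2621]
[365.7 145.  331.8 142.2] [ 0.5337 -0.2448] [ 0.5008 -0.2421]
[415.6 127.9 244.3 115.3] [ 0.5813 -0.2288] [ 0.4173 -0.217 ]
[296.  155.6 294.1 178. ] [ 0.4659 -0.2547] [ 0.4637 -0.2765]
[243.4 116.9 240.1 273.1] [ 0.4164 -0.2184] [ 0.405  -0.3758]
[240.7 275.  286.9 277.8] [ 0.4056 -0.3779] [ 0.4542 -0.3811]
[359.4 142.7 385.6 143.2] [ 0.5275 -0.2426] [ 0.553  -0.2431]
[290.4 264.4 287.7 292. ] [ 0.4582 -0.3663] [ 0.4546 -0.3971]
[292.2 184.8 254.5 170.3] [ 0.4616 -0.2832] [ 0.4248 -0.2688]
[375.6 132.  414.4 136.7] [ 0.5429 -0.2326] [ 0.5805 -0.237 ]
[351.9 311.2 374.4 311.3] [ 0.5234 -0.4195] [ 0.5477 -0.4197]
[286.6 258.5 254.3 231.8] [ 0.4543 -0.3599] [ 0.4219 -0.3311]
[288.3 270.4 271.5 256.1] [ 0.4559 -0.3729] [ 0.4387 -0.3572]
[290.6 173.1 256.  162. ] [ 0.4603 -0.2717] [ 0.4266 -0.2608]
[338.9 151.8 330.2 260.7] [ 0.5077 -0.2512] [ 0.4997 -0.3623]
[356.2 265.7 367.1 153.1] [ 0.527  -0.3679] [ 0.5352 -0.2525]
[371.  145.5 359.4 263.1] [ 0.5389 -0.2453] [ 0.5303 -0.3651]
[355.3 241.8 353.1 265.6] [ 0.5256 -0.342 ] [ 0.5237 -0.3678]
[257.  167.9 288.4 180. ] [ 0.4273 -0.2665] [ 0.4579 -0.2784]
[348.1 128.3 371.9 129.9] [ 0.5164 -0.2291] [ 0.5393 -0.2306]
[386.9 138.3 345.6 135.4] [ 0.554  -0.2385] [ 0.5141 -0.2357]
[293.1 156.9 250.6 154. ] [ 0.4631 -0.2559] [ 0.4217 -0.2531]
```

```bash
python3 -m pendant '[[[0.91,0.02,0],[0,0,0]],[[0.91,0.02,0],[0,0,0]],[[0.91,0.02,0],[0,0,0]]]' >/dev/null && python3 -m pendant '[[[0.91,0.02,0],[0,0,0]],[[0.91,0.02,0],[0,0,0]],[[0.91,0.02,0],[0,0,0]]]' >/dev/null && python3 -m pendant '[[[0.91,0.02,0],[0,0,0]],[[0.91,0.02,0],[0,0,0]],[[0.91,0.02,0],[0,0,0]],[[0.91,0.02,0],[0,0,0]]]'
python3 -c "
from h import *
snap('wrist','w2')"
python3 -m pendant '[[[0.75,0,-0.2],[0,0,0]],[[0.75,0,-0.2],[0,0,0]]]' >/dev/null && python3 -m pendant '[[[0.75,0,0],[0,0,0]],[[0.75,0,0],[0,0,0]]]' >/dev/null && python3 -m pendant '[[[0.75,0,0],[0,0,0]],[[0.75,0,0],[0,0,0]],[[0.75,0,0],[0,0,0]]]'
python3 - <<'E'
from h import *
a=snap('wrist','w3'); b=load('w2'); snap('scene','c3')
cv2.imwrite('pics/v23.png',np.vstack([b['pixels'][:300],a['pixels'][:300]]))
E
```

```text
clock: 2.9
ee_pos: [0.4949, -0.0299, 0.2727]
ee_rot: [2.218, 2.223, -0.001]
force: [-0.2, -0.2, -0.1]
width: 0.0871
grasp_force: 0.0
clock: 3.65
ee_pos: [0.4954, 0.1966, 0.2925]
ee_rot: [2.219, 2.223, 0.002]
force: [-0.1, -0.1, 0.5]
width: 0.087
grasp_force: 0.0
```

View pics/v23.png

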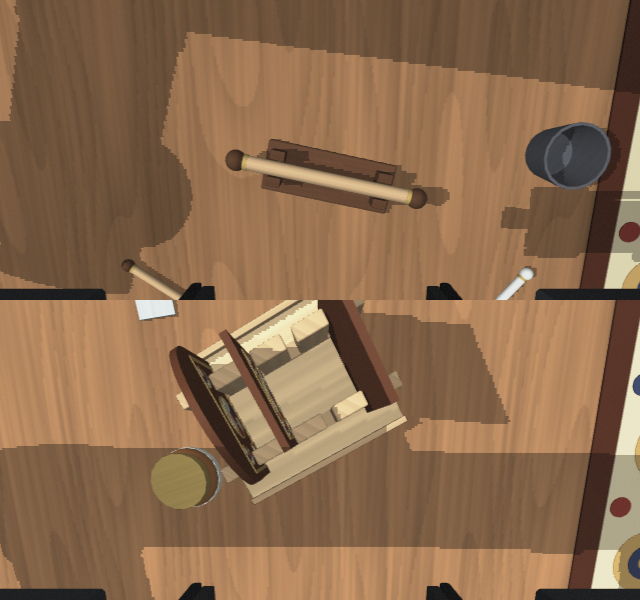

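The top half of the composite (w2) shows the wooden rod in its rest, ball ends at (235,160) and (417,198). The bottom half (w3, subtract 300 from rows) shows the arched panel as the leftmost one, from about (178,50) to (262,182), turned about 30° from world x. Now I'll work out rod and rack positions.

```bash
python3 - <<'E'
from h import *
np.set_printoptions(precision=4,suppress=True)
s=load('w2')
# rod shaft: light pixels in ROI
im=s['pixels']; hsv=cv2.cvtColor(im,cv2.COLOR_BGR2HSV); m=((im[:,:,2]>165)).astype(np.uint8); roi=np.zeros_like(m); roi[140:215,240:412]=1; m*=roi
n,lab,st,ct=cv2.connectedComponentsWithStats(m); k=1+np.argmax(st[1:,4]); r=cv2.minAreaRect(np.argwhere(lab==k)[:,::-1].astype(np.float32)); print('shaft',r)
b=cv2.boxPoints(r); 
a,c=onz(s,235,160,.031),onz(s,417,198,.031); print('balls',a,c,(a+c)/2,np.linalg.norm(a-c),np.degrees(np.arctan2(*(c-a)[1::-1])), 'shaft c',onz(s,*r[0],.031))
s=load('w3'); g=cv2.cvtColor(s['pixels'],cv2.COLOR_BGR2GRAY)
x0,y0=160,0; L=cv2.createLineSegmentDetector().detect(g[y0:215,x0:420])[0][:,0]
for l in L:
    l=l+[x0,y0,x0,y0]
    if np.hypot(l[0]-l[2],l[1]-l[3])>35:
        p,q=onz(s,*l[:2],.022),onz(s,*l[2:],.022); print(l.round(1),p[:2],q[:2],'ang %.1f'%np.degrees(np.arctan2(*(q-p)[1::-1])))
E
```

```text
shaft ((326.34844970703125, 179.21800231933594), (172.5849609375, 11.436811447143555), 11.920738220214844)
balls [0.4164 0.0148 0.031 ] [ 0.5898 -0.0209  0.031 ] [ 0.5031 -0.003   0.031 ] 0.17710885301698895 -11.651945222223764 shaft c [ 0.5024 -0.003   0.031 ]
[355.7  90.6 327.5  31.6] [0.5312 0.306 ] [0.5036 0.358 ] ang 118.0
[329.3 126.7 284.8 151.6] [0.506  0.2723] [0.4615 0.2482] ang -151.5
[235.6  36.9 296.5  -0.1] [0.4176 0.3533] [0.475  0.3845] ang 28.5
[188.  105.  170.8  68. ] [0.3681 0.2925] [0.3544 0.3261] ang 112.3
[265.7  81.2 283.3 114.9] [0.4445 0.3144] [0.4608 0.2834] ang -62.3
[224.2  92.  256.1 147.3] [0.404  0.3045] [0.4329 0.2523] ang -61.0
[328.6  37.6 264.3  75.6] [0.5047 0.3529] [0.4434 0.3195] ang -151.4
[282.6 150.9 247.   86.3] [0.4594 0.2489] [0.4263 0.3098] ang 118.5
[240.3 178.3 214.9 148.9] [0.4156 0.2216] [0.3916 0.2507] ang 129.4
[160.6 147.7 211.9 147.8] [0.3375 0.2518] [0.3887 0.2518] ang 0.0
[240.1  49.  288.5 137.9] [0.4213 0.3429] [0.4655 0.2615] ang -61.5
[285.1  -0.3 231.1  32.6] [0.4645 0.3846] [0.4135 0.3569] ang -151.5
[187.8  56.4 254.8 172.9] [0.3714 0.3364] [0.4306 0.227 ] ang -61.6
[215.2 148.4 191.1 111.1] [0.392  0.2512] [0.3707 0.2868] ang 120.9
[240.6 135.  222.7  97.1] [0.418  0.2643] [0.4023 0.2999] ang 113.8
[254.  196.2 385.9 123.5] [0.4289 0.2032] [0.5617 0.2754] ang 28.6
[255.5 202.9 384.5 132. ] [0.4302 0.1963] [0.5607 0.2674] ang 28.6
[217.9 139.  184.   79.6] [0.3953 0.2604] [0.3661 0.3157] ang 117.8
[288.9 145.9 227.7  33.9] [0.4658 0.2538] [0.4103 0.3559] ang 118.5
[341.8   0.1 389.5 101.2] [0.5166 0.3845] [0.5644 0.2963] ang -61.6
[380.5 129.2 341.8 150.5] [0.5567 0.27  ] [0.5187 0.2494] ang -151.5
[312.  167.  262.1 194.7] [0.4887 0.233 ] [0.4373 0.2047] ang -151.3
[295.3 153.7 336.9 130.6] [0.472  0.2462] [0.5135 0.2686] ang 28.4
```

Rod centre is (0.503, -0.003) at -11.8°, and its ball spacing of 177 mm matches the nominal 176. Rack yaw is 28.5° and its rails measure 149 mm against 150. Next I'll turn the tool over the rod, descend part-way and check centring in the wrist view.

```bash
python3 -m pendant '[[[-1,0.04,0],[0,0,0]],[[-1,0.04,0],[0,0,0]],[[-1,0.04,0],[0,0,0]]]' 0.6 >/dev/null && python3 -m pendant '[[[-1,0.04,0.9],[0,0,-0.869]],[[-1,0.04,0.9],[0,0,-0.869]],[[-1,0.04,0.9],[0,0,-0.869]],[[-1,0.04,0.9],[0,0,-0.869]],[[-1,0.04,0.9],[0,0,-0.869]],[[-1,0.04,0.9],[0,0,-0.869]],[[-1,0.04,0.9],[0,0,-0.869]],[[-1,0.04,0.9],[0,0,-0.869]],[[-1,0.04,0.9],[0,0,-0.869]],[[-1,0.04,0.9],[0,0,-0.869]]]' >/dev/null && python3 -m pendant '[[[0,0,1],[0,0,0]],[[0,0,1],[0,0,0]],[[0,0,1],[0,0,0]],[[0,0,1],[0,0,0]]]'
python3 - <<'E'
from h import *
np.set_printoptions(precision=4,suppress=True)
s=snap('wrist','w4'); im=s['pixels']; st=telemetry.get_state(); Rm=R.from_rotvec(st['ee_rot']).as_matrix(); print(Rm)
g=cv2.cvtColor(im,cv2.COLOR_BGR2GRAY); L=cv2.createLineSegmentDetector().detect(g)[0][:,0]
for l in L:
    if np.hypot(l[0]-l[2],l[1]-l[3])>40 and abs(l[0]-l[2])<60 and 220<l[0]<420: print(l.round(1))
print(proj(s,[.503,-.003,.031]),proj(s,[.4164,.0148,.031]))
E
```

```text
clock: 5.45
ee_pos: [0.5019, -0.005, 0.1022]
ee_rot: [-0.326, -3.122, -0.0]
force: [-0.8, -0.1, 0.6]
width: 0.0521
grasp_force: 0.0
[[-0.9786  0.2058  0.0021]
 [ 0.2058  0.9786 -0.0005]
 [-0.0021 -0.0001 -1.    ]]
[238.1 401.6 189.4 401.9]
[329.6 324.4 330.1 111.9]
[238.1 419.7 279.4 417.8]
[361.7 144.4 357.7 321.9]
[282.4 321.9 277.4 145.6]
[309.1 113.1 310.4 324.4]
[335.6 401.9 291.9 401.9]
[286.9 364.2 246.9 364.2]
[241.9 402.1 286.9 401. ]
[320.4373 257.3859] [319.5226  95.7788]
```

View pics/w4.png

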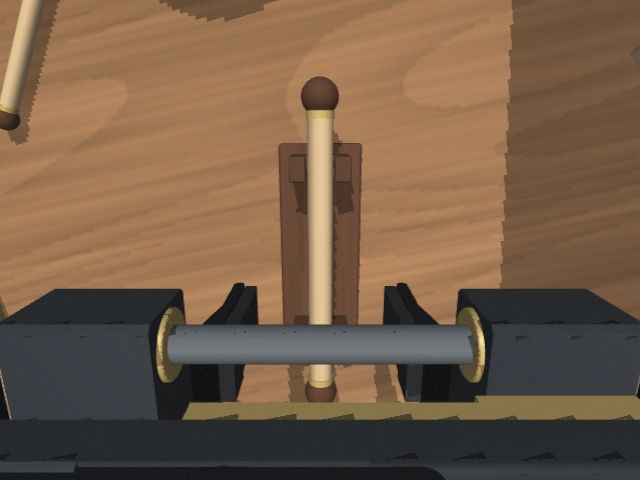

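The wrist view shows the rod at columns 309–330, centred on the fingers (320) and parallel. I'll descend and grip.

```bash
python3 -m pendant '[[[0,0,0.6],[0,0,0]],[[0,0,0.6],[0,0,0]],[[0,0,0.86],[0,0,0]],[[0,0,0.86],[0,0,0]],[[0,0,0.86],[0,0,0]]]' && python3 -m pendant '[[[0,0,0],[0,0,0]],[[0,0,0],[0,0,0]],[[0,0,0],[0,0,0]],[[0,0,0],[0,0,0]],[[0,0,0],[0,0,0]]]' 0 && python3 -m pendant '[[[0,0,-0.4],[0,0,0]],[[0,0,-0.8],[0,0,0]],[[0,0,-1],[0,0,0]],[[0,0,-1],[0,0,0]]]'
```

```text
clock: 6.0
ee_pos: [0.5035, -0.0048, 0.0187]
ee_rot: [0.322, 3.122, -0.001]
force: [0.1, 0.1, 0.1]
width: 0.0521
grasp_force: 0.0
clock: 6.5
ee_pos: [0.5025, -0.0045, 0.0168]
ee_rot: [0.322, 3.125, -0.0]
force: [0.3, -0.5, 0.6]
width: 0.0195
grasp_force: 0.0
clock: 6.9
ee_pos: [0.5044, -0.0049, 0.1192]
ee_rot: [0.321, 3.119, -0.001]
force: [0.6, -0.1, -0.8]
width: 0.0009
grasp_force: 0.0
```

The fingers hadn't finished closing before the lift, so the rod was missed. I'll reopen and check that the rod hasn't moved.

```bash
python3 -m pendant '[[[0,0,-0.05],[0,0,0]],[[0,0,-0.05],[0,0,0]],[[0,0,-0.05],[0,0,0]],[[0,0,-0.05],[0,0,0]],[[0,0,-0.05],[0,0,0]]]' 0.5
python3 - <<'E'
from h import *
np.set_printoptions(precision=4,suppress=True)
s=snap('wrist','w5'); im=s['pixels']
g=cv2.cvtColor(im,cv2.COLOR_BGR2GRAY); L=cv2.createLineSegmentDetector().detect(g)[0][:,0]
for l in L:
    if np.hypot(l[0]-l[2],l[1]-l[3])>40 and abs(l[0]-l[2])<60 and 270<l[0]<370: print(l.round(1))
print(proj(s,[.503,-.003,.031]),proj(s,[.4164,.0148,.031]))
m=((im[:,:,2]<110)&(im.max(2)<110)).astype(np.uint8); m[:, :295]=0; m[:,345:]=0; m[150:]=0
print(cv2.connectedComponentsWithStats(m)[2:])
E
```

```text
clock: 7.4
ee_pos: [0.5019, -0.0045, 0.1208]
ee_rot: [-0.322, -3.123, -0.0]
force: [-0.8, 0.5, 0.5]
width: 0.0326
grasp_force: 0.0
[328.  323.1 328.6 114.4]
[284.1 321.9 279.6 144.3]
[309.5 114.4 310.  323.1]
[358.1 159.3 354.3 321.9]
[319.5371 248.6216] [318.9685  98.2881]
(array([[     0,      0,    640,    480, 306164],
       [   302,     81,     35,     31,    881],
       [   295,    142,     12,      8,     74],
       [   331,    142,     14,      8,     80],
       [   298,    149,      1,      1,      1]], dtype=int32), array([[319.5018, 239.9575],
       [318.9308,  97.1226],
       [301.7027, 145.0676],
       [335.7125, 145.2   ],
       [298.    , 149.    ]]))
```

The rod is undisturbed, with its ball at (319,97) against a predicted (319,98). I'll grip again with time to close.

```bash
python3 -m pendant '[[[0,0,0.6],[0,0,0]],[[0,0,1],[0,0,0]],[[0,0,1],[0,0,0]],[[0,0,1],[0,0,0]]]' >/dev/null&& python3 -m pendant '[[[0,0,0.05],[0,0,0]],[[0,0,0.05],[0,0,0]],[[0,0,0.05],[0,0,0]],[[0,0,0.05],[0,0,0]],[[0,0,0.05],[0,0,0]],[[0,0,0.05],[0,0,0]],[[0,0,0.05],[0,0,0]],[[0,0,0.05],[0,0,0]],[[0,0,0.05],[0,0,0]]]' 0
```

```text
clock: 8.75
ee_pos: [0.5031, -0.0047, 0.0178]
ee_rot: [0.322, 3.123, -0.0]
force: [0.2, -0.8, 7.5]
width: 0.013
grasp_force: 30.0
```

```bash
python3 -m pendant '[[[0,0,-0.3],[0,0,0]],[[0,0,-0.7],[0,0,0]],[[0,0,-1],[0,0,0]],[[0,0,-1],[0,0,0]]]' && python3 -m pendant '[[[-0.2,-0.4,-0.15],[0,0,0]],[[-0.4,-0.8,-0.3],[0,0,0]],[[-0.4,-1,-0.3],[0,0,0]],[[-0.4,-1,-0.3],[0,0,0]]]' >/dev/null && python3 -m pendant '[[[-0.2,-0.4,0],[0,0,0]],[[-0.4,-0.8,0],[0,0,0]],[[-0.4,-1,0],[0,0,0]],[[-0.4,-1,0],[0,0,0]]]' >/dev/null && python3 -m pendant '[[[-0.36,-0.85,0],[0,0,0.9]],[[-0.36,-0.85,0],[0,0,0.913]],[[-0.36,-0.85,0],[0,0,0.913]],[[-0.36,-0.85,0],[0,0,0.913]],[[-0.36,-0.85,0],[0,0,0.913]],[[-0.36,-0.85,0],[0,0,0.913]],[[-0.36,-0.85,0],[0,0,0.913]],[[-0.36,-0.85,0],[0,0,0.913]],[[-0.36,-0.85,0],[0,0,0.913]],[[-0.36,-0.85,0],[0,0,0.913]],[[-0.36,-0.85,0],[0,0,0.913]],[[-0.36,-0.85,0],[0,0,0.913]]]'
python3 -c "
from h import *
snap('wrist','w6');snap('side','s6');snap('scene','c6')"
```

```text
clock: 9.15
ee_pos: [0.5051, -0.005, 0.1203]
ee_rot: [0.321, 3.116, -0.002]
force: [0.5, -0.5, -0.4]
width: 0.0127
grasp_force: 30.0
clock: 11.15
ee_pos: [0.5574, -0.3052, 0.1457]
ee_rot: [-2.291, -2.145, -0.0]
force: [0.5, -0.1, 0.4]
width: 0.0129
grasp_force: 30.0
```

View pics/w6.png

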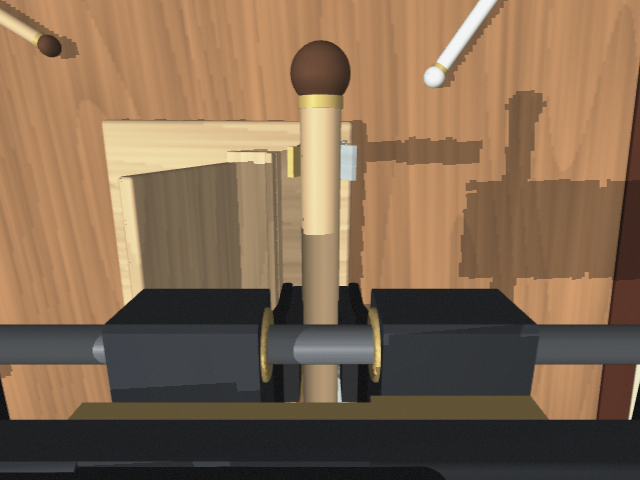

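The wrist view shows the rod held at columns 302–339, with the far clip's prong at (293,160) and its jaw at (348,160) either side. I'll recompute the easel centre line from this close view.

```bash
python3 - <<'E'
from h import *
np.set_printoptions(precision=4,suppress=True)
s=load('w6'); im=s['pixels']
print([(c,*im[162,c]) for c in range(282,362,2)])
g=cv2.cvtColor(im,cv2.COLOR_BGR2GRAY); L=cv2.createLineSegmentDetector().detect(g[:320])[0][:,0]
ex=np.array([np.cos(np.radians(-4.1)),np.sin(np.radians(-4.1))]); ey=np.array([-ex[1],ex[0]]); O=np.array([.5131,-.3047])
for l in L:
    if np.hypot(l[0]-l[2],l[1]-l[3])>25 and 90<l[0]<365 and l[1]>115:
        o=[]
        for u,v in (l[:2],l[2:]):
            for z in (.014,):
                d=onz(s,u,v,z)[:2]-O; o+=[1e3*d@ex,1e3*d@ey]
        print(l.round(1),np.array(o).round(1))
st=telemetry.get_state(); d=np.array(st['ee_pos'][:2])-O; print('tcp in easel mm',d@ex*1e3,d@ey*1e3,st['ee_pos'],R.from_rotvec(st['ee_rot']).as_matrix())
for p in ([45-7.5,62,95],[45-11.5,62,111],[45+11,62,111],[66,82.5,14],[-104,82.5,14]):
    q=O+ex*p[0]/1e3+ey*p[1]/1e3; print(p,proj(s,[*q,p[2]/1e3]))
E
```

```text
[(282, np.uint8(105), np.uint8(137), np.uint8(161)), (284, np.uint8(106), np.uint8(137), np.uint8(162)), (286, np.uint8(104), np.uint8(136), np.uint8(160)), (288, np.uint8(134), np.uint8(219), np.uint8(238)), (290, np.uint8(134), np.uint8(220), np.uint8(238)), (292, np.uint8(124), np.uint8(206), np.uint8(229)), (294, np.uint8(63), np.uint8(102), np.uint8(116)), (296, np.uint8(63), np.uint8(100), np.uint8(115)), (298, np.uint8(63), np.uint8(100), np.uint8(116)), (300, np.uint8(88), np.uint8(123), np.uint8(143)), (302, np.uint8(129), np.uint8(168), np.uint8(199)), (304, np.uint8(142), np.uint8(185), np.uint8(217)), (306, np.uint8(151), np.uint8(197), np.uint8(226)), (308, np.uint8(159), np.uint8(208), np.uint8(232)), (310, np.uint8(168), np.uint8(217), np.uint8(238)), (312, np.uint8(175), np.uint8(223), np.uint8(241)), (314, np.uint8(176), np.uint8(225), np.uint8(242)), (316, np.uint8(174), np.uint8(223), np.uint8(241)), (318, np.uint8(169), np.uint8(218), np.uint8(239)), (320, np.uint8(166), np.uint8(216), np.uint8(237)), (322, np.uint8(164), np.uint8(214), np.uint8(236)), (324, np.ui
[... 1954 characters left out ...]
.3 -31.9]
[235.7 164.3 241.5 285.6] [-13.2  52.6 -13.1 -36. ]
[331.8 270.6 332.5  96.9] [ 53.7 -23.9  52.6  96.8]
[274.3 153.1 276.4 239.4] [13.5 60.3 13.5 -0.4]
[265.7 231.9 264.2 165.6] [ 6.1  5.1  6.3 51.9]
[266.8 285.6 266.8 251.9] [  5.7 -35.9   6.4  -9.8]
[269.3 246.9 269.9 283.1] [  8.3  -6.1   8.  -33.9]
[296.9 140.7 271.9 140. ] [28.9 68.6 12.  69. ]
tcp in easel mm 44.578546058964974 1.4279515858356873 [ 0.5577 -0.3065  0.1463] [[ 0.0673  0.9977 -0.0006]
 [ 0.9977 -0.0673  0.0006]
 [ 0.0006 -0.0006 -1.    ]]
[37.5, 62, 95] [305.5382 158.6251]
[33.5, 62, 111] [295.6322 160.8761]
[56, 62, 111] [344.686  161.1475]
[66, 82.5, 14] [352.2031 119.6381]
[-104, 82.5, 14] [ 97.6244 118.2053]
```

Both easel sightings agree to 0.4 mm, and the rod lines up with the clip centre to within 0.5 mm. Lowering it to the mouth, then pressing gradually.

```bash
python3 -m pendant '[[[-0.014,0,0.3],[0,0,0]],[[-0.014,0.004,0.5],[0,0,0]],[[-0.014,0.004,0.52],[0,0,0]],[[-0.014,0.004,0.52],[0,0,0]]]' && python3 -m pendant '[[[0,0,0.04],[0,0,0]],[[0,0,0.08],[0,0,0]],[[0,0,0.12],[0,0,0]],[[0,0,0.16],[0,0,0]],[[0,0,0.2],[0,0,0]],[[0,0,0.23],[0,0,0]],[[0,0,0.23],[0,0,0]]]'
```

```text
clock: 11.7
ee_pos: [0.5579, -0.3084, 0.0942]
ee_rot: [-2.295, -2.143, 0.0]
force: [0.5, -0.4, -0.4]
width: 0.0129
grasp_force: 30.0
clock: 12.4
ee_pos: [0.558, -0.3086, 0.0719]
ee_rot: [2.297, 2.143, 0.0]
force: [-2.5, 0.3, 3.9]
width: 0.0132
grasp_force: 30.0
```

```bash
python3 -m pendant '[[[0,0,0.02],[0,0,0]],[[0,0,0.04],[0,0,0]],[[0,0,0.04],[0,0,0]]]'
python3 - <<'E'
from h import *
s=snap('side','s7'); w=snap('wrist','w7'); c=snap('scene','c7')
a=cv2.resize(s['pixels'][235:345,390:540],(600,440),interpolation=cv2.INTER_CUBIC)
b=cv2.resize(w['pixels'][40:300,180:420],(200,217))
d=cv2.resize(c['pixels'][140:240,170:300],(200,154),interpolation=cv2.INTER_CUBIC)
o=np.zeros((440,800,3),np.uint8); o[:,:600]=a; o[:217,600:]=b; o[220:374,600:]=d; cv2.imwrite('pics/v7.png',o)
E
```

```text
clock: 12.7
ee_pos: [0.5581, -0.3087, 0.0716]
ee_rot: [2.295, 2.144, -0.001]
force: [-7.7, 3.3, 22.5]
width: 0.013
grasp_force: 30.0
```

View pics/v7.png

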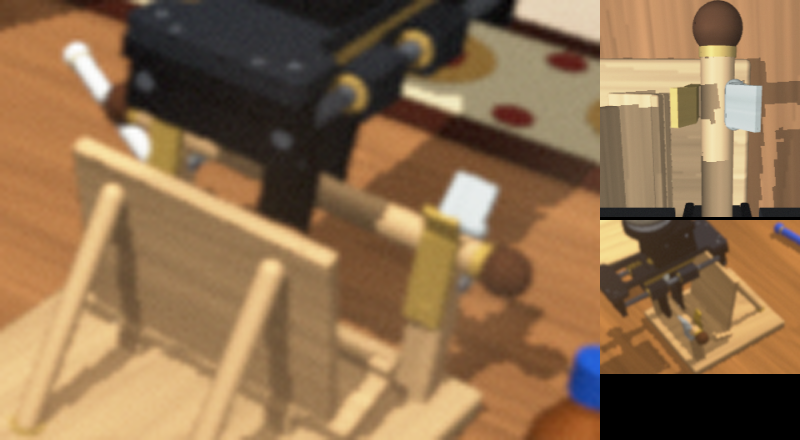

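The rod is home: TCP stopped at 71.6 mm against an expected 71.8 with the force rising to 22 N, and the rod lies on both posts with the jaws over it. I'll release, retreat and go above the arched panel.

```bash
python3 -m pendant '[[[0,0,-0.04],[0,0,0]],[[0,0,-0.04],[0,0,0]],[[0,0,-0.04],[0,0,0]],[[0,0,-0.04],[0,0,0]],[[0,0,-0.04],[0,0,0]],[[0,0,-0.04],[0,0,0]]]' 0.4 && python3 -m pendant '[[[0,0,-0.3],[0,0,0]],[[0,0,-0.7],[0,0,0]],[[0,0,-1],[0,0,0]],[[0,0,-1],[0,0,0]]]'
python3 - <<'E'
from h import *
snap('side','s8'); snap('wrist','w8')
E
P='>/dev/null'
python3 -m pendant '[[[0.95,-0.3,-0.9],[0,0,0]],[[0.95,-0.3,-0.9],[0,0,0]],[[0.95,-0.3,-0.9],[0,0,0]]]' >/dev/null && python3 -m pendant '[[[0.95,-0.3,0],[0,0,0]],[[0.95,-0.3,0],[0,0,0]]]' >/dev/null && python3 -m pendant '[[[0.95,-0.3,0],[0,0,0]],[[0.95,-0.3,0],[0,0,0]]]' >/dev/null && python3 -m pendant '[[[0.95,-0.3,0],[0,0,0]],[[0.95,-0.3,0],[0,0,0]]]' >/dev/null && python3 -m pendant '[[[0.95,-0.3,0],[0,0,0]],[[0.95,-0.3,0],[0,0,0]]]' >/dev/null && python3 -m pendant '[[[0.95,-0.3,0],[0,0,-0.36]],[[0.95,-0.3,0],[0,0,-0.36]],[[0.95,-0.3,0],[0,0,-0.36]],[[0.95,-0.3,0],[0,0,-0.36]],[[0.95,-0.3,0],[0,0,-0.36]],[[0.95,-0.3,0],[0,0,-0.36]]]'
python3 - <<'E'
from h import *
s=snap('wrist','w9'); snap('scene','c9')
o=np.vstack([s['pixels'][:330],cv2.resize(load('s8')['pixels'][230:350,380:540],(320,240),interpolation=cv2.INTER_CUBIC).repeat(1,1) if 0 else np.hstack([cv2.resize(load('s8')['pixels'][230:350,380:540],(320,240),interpolation=cv2.INTER_CUBIC),cv2.resize(load('w8')['pixels'][:300],(320,240))])])
cv2.imwrite('pics/v9.png',o)
E
```

```text
clock: 13.45
ee_pos: [0.558, -0.3085, 0.071]
ee_rot: [-2.296, -2.143, 0.0]
force: [0.7, 0.3, 0.3]
width: 0.0347
grasp_force: 0.0
clock: 13.85
ee_pos: [0.5609, -0.3107, 0.1766]
ee_rot: [2.289, 2.137, 0.002]
force: [0.8, -1.3, -0.7]
width: 0.035
grasp_force: 0.0
clock: 15.65
ee_pos: [0.417, 0.2721, 0.2602]
ee_rot: [-1.61, -2.696, 0.004]
force: [-0.1, -0.6, 0.0]
width: 0.0347
grasp_force: 0.0
```

View pics/v9.png

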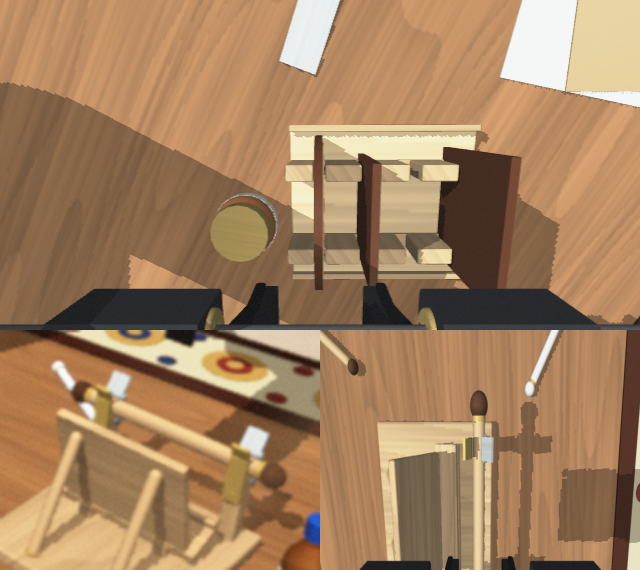

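The rod is seated in both clips (lower insets). The arched panel is seen edge-on at columns 314–324, rows 136–290, almost exactly under the tool centre. I'll work out the fine offsets.

```bash
python3 - <<'E'
from h import *
np.set_printoptions(precision=4,suppress=True)
s=load('w9'); g=cv2.cvtColor(s['pixels'],cv2.COLOR_BGR2GRAY); L=cv2.createLineSegmentDetector().detect(g[:320])[0][:,0]
for l in L:
    if np.hypot(l[0]-l[2],l[1]-l[3])>20 and 285<l[0]<400 and l[1]>120 and abs(l[0]-l[2])<15: print(l.round(1))
st=telemetry.get_state(); Rm=R.from_rotvec(st['ee_rot']).as_matrix(); t=np.array(st['ee_pos']); print(Rm,t)
for v in (136,290): 
    for z in (.092,.105): print(v,z,(Rm.T@(onz(s,319,v,z)-t))*1e3)
for z in (.092,.152): print((Rm.T@(onz(s,319,180,z)-t))*1e3)
for u,v,z in [(289,126,.022),(478,126,.022),(289,278,.022)]: print((Rm.T@(onz(s,u,v,z)-t))*1e3)
# ridge colour columns
im=s['pixels'].astype(int)
for v in (145,165,190,215,240,265,283):
    m=np.where((im[v,290:350,2]<125)&(im[v,290:350,2]-im[v,290:350,0]>25))[0]+290; print(v,m.min() if len(m) else None,m.max() if len(m) else None)
E
```

```text
[313.4 158.1 314.  134.4]
[313.6 230.6 312.3 161.8]
[356.3 245.6 356.6 180.6]
[321.9 134.4 322.7 221.9]
[362.4 271.  357.7 245.5]
[290.4 181.9 292.3 230.7]
[314.5 288.1 312.9 244.4]
[381.1 165.5 378.8 230.7]
[288.8 125.5 290.5 158.1]
[378.2 249.4 377.3 271.9]
[361.8 318.1 362.4 286.9]
[392.8 303.4 407.4 318.8]
[322.8 223.  321.5 250.7]
[368.6 241.8 369.  283.1]
[372.2 164.4 370.1 240.6]
[366.2 205.6 366.  240.6]
[364.  175.6 365.2 203.1]
[[-0.4742  0.8804 -0.0015]
 [ 0.8804  0.4742 -0.0005]
 [ 0.0003 -0.0016 -1.    ]] [0.4175 0.2719 0.2608]
136 0.092 [ 67.8398   0.5835 168.8448]
136 0.105 [ 68.051    0.6116 155.8448]
290 0.092 [-56.9375   0.4358 168.8126]
290 0.105 [-51.8127   0.4697 155.8138]
[ 34.6166   0.5442 168.8362]
[ 41.6296   0.6809 108.8378]
[ 75.5709 -26.9713 238.8903]
[ 75.4916 145.6728 238.6186]
[-71.6425 -29.8916 238.8565]
145 315 322
165 313 326
190 314 321
215 None None
240 290 349
265 314 322
283 314 339
```

```bash
python3 -m pendant '[[[0.08,0,0.3],[0,0,0]],[[0.08,0,0.6],[0,0,0]],[[0.08,0,0.8],[0,0,0]],[[0.08,0,0.8],[0,0,0]]]' 0.27 && python3 -m pendant '[[[0,0,0.3],[0,0,0]],[[0,0,0.6],[0,0,0]],[[0,0,0.68],[0,0,0]],[[0,0,0.68],[0,0,0]]]' && python3 -m pendant '[[[0,0,0],[0,0,0]],[[0,0,0],[0,0,0]],[[0,0,0],[0,0,0]],[[0,0,0],[0,0,0]],[[0,0,0],[0,0,0]],[[0,0,0],[0,0,0]],[[0,0,0],[0,0,0]]]' 0
```

```text
clock: 16.15
ee_pos: [0.412, 0.2781, 0.179]
ee_rot: [-1.608, -2.694, 0.008]
force: [0.5, -0.5, 0.4]
width: 0.024
grasp_force: 0.0
clock: 16.55
ee_pos: [0.4139, 0.2791, 0.1134]
ee_rot: [-1.608, -2.698, 0.002]
force: [0.4, -0.3, -0.0]
width: 0.0238
grasp_force: 0.0
clock: 17.25
ee_pos: [0.4135, 0.2792, 0.1147]
ee_rot: [1.607, 2.7, -0.001]
force: [-1.3, -1.1, 6.3]
width: 0.0057
grasp_force: 29.9
```

```bash
python3 -m pendant '[[[0,0,-0.06],[0,0,0]],[[0,0,-0.15],[0,0,0]],[[0,0,-0.25],[0,0,0]],[[0,0,-0.35],[0,0,0]],[[0,0,-0.45],[0,0,0]],[[0,0,-0.55],[0,0,0]],[[0,0,-0.65],[0,0,0]],[[0,0,-0.75],[0,0,0]]]' && python3 -m pendant '[[[0,0,-0.3],[0,0,0]],[[0,0,-0.7],[0,0,0]],[[0,0,-1],[0,0,0]],[[0,0,-1],[0,0,0]],[[0,0,-1],[0,0,0]]]'
```

```text
clock: 18.05
ee_pos: [0.414, 0.2795, 0.1896]
ee_rot: [1.607, 2.699, 0.001]
force: [0.3, -0.3, -0.9]
width: 0.0056
grasp_force: 30.0
clock: 18.55
ee_pos: [0.4138, 0.2794, 0.2891]
ee_rot: [1.607, 2.699, 0.002]
force: [-0.4, -0.3, -1.0]
width: 0.0057
grasp_force: 30.0
```

The panel is out of the rack and held at 30 N. Carrying it to the easel, turning to the easel heading and tilting 18°.

```bash
python3 -m pendant '[[[-0.3,-0.13,0],[0,0,0]],[[-0.6,-0.26,0],[0,0,0]],[[-0.89,-0.387,0],[0,0,0]]]' >/dev/null && python3 -m pendant '[[[-0.4,-0.2,0],[0,0,0]],[[-0.89,-0.387,0],[0,0,0]]]' >/dev/null && python3 -m pendant '[[[-0.4,-0.2,0],[0,0,0]],[[-0.89,-0.387,0],[0,0,0]]]' >/dev/null && python3 -m pendant '[[[-0.4,-0.2,0],[0,0,0]],[[-0.89,-0.387,0],[0,0,0]]]' >/dev/null && python3 -m pendant '[[[-0.4,-0.2,0],[0,0,0]],[[-0.89,-0.387,0],[0,0,0]]]' >/dev/null && python3 -m pendant '[[[-0.4,-0.2,0],[0,0,0.09]],[[-0.7,-0.3,0],[0,0,0.18]],[[-0.89,-0.387,0],[0,0,0.27]],[[-0.89,-0.387,0],[0,0,0.361]],[[-0.89,-0.387,0],[0,0,0.361]]]' >/dev/null && python3 -m pendant '[[[0,0,0],[-0.05,0,0]],[[0,0,0],[-0.1,0,0]],[[0,0,0],[-0.15,0,0]],[[0,0,0],[-0.2,0,0]],[[0,0,0],[-0.2,0,0]],[[0,0,0],[-0.2,0,0]]]'
cat > e.py <<'E'
from h import *
np.set_printoptions(precision=4,suppress=True)
th=np.radians(-4.1); ex=np.array([np.cos(th),np.sin(th),0]); ey=np.array([-ex[1],ex[0],0]); ez=np.array([0,0,1.]); O=np.array([.5131,-.3047,0])
a=np.radians(18); bx=ex*np.cos(a)+ez*np.sin(a); bz=-ex*np.sin(a)+ez*np.cos(a); B=O-.010*ex+.030*ez
Bd=np.column_stack([bx,ey,bz])
def rep():
    st=telemetry.get_state(); T=R.from_rotvec(st['ee_rot']).as_matrix(); t=np.array(st['ee_pos'])
    print('TCP in board mm',(Bd.T@(t-B))*1e3); D=np.column_stack([ey,bx,-bz])
    print('turn left (tool axes, /90deg)',R.from_matrix(T.T@D).as_rotvec()/(np.pi/2)); return T,t
E
python3 -c "
from e import *
T,t=rep()
snap('wrist','w10');snap('side','s10');snap('scene','c10')
print('shift to (10,0,163) mm tool:',T.T@(B+Bd@np.array([.010,0,.163])-t)*1e3)"
```

```text
clock: 20.75
ee_pos: [0.4623, -0.2903, 0.2879]
ee_rot: [2.119, 1.977, 0.311]
force: [0.4, -0.2, -1.3]
width: 0.0058
grasp_force: 30.0
TCP in board mm [ 40.0397  10.732  258.1481]
turn left (tool axes, /90deg) [-0.0016 -0.001   0.0014]
shift to (10,0,163) mm tool: [-10.8153 -29.8218  95.2072]
```

```bash
python3 -m pendant '[[[-0.108,-0.298,0],[0,0,0]],[[-0.108,-0.298,0.3],[0,0,0]],[[-0.108,-0.298,0.6],[0,0,0]],[[-0.108,-0.298,0.9],[0,0,0]],[[-0.108,-0.298,0.95],[0,0,0]],[[-0.108,-0.298,0.95],[0,0,0]]]' 
python3 - <<'E'
from e import *
T,t=rep()
print('shift to (7,0,107) mm tool:',T.T@(B+Bd@np.array([.007,0,.107])-t)*1e3)
s=snap('side','s11'); w=snap('wrist','w11'); c=snap('scene','c11')
o=np.zeros((560,800,3),np.uint8); o[:480,:480]=cv2.resize(s['pixels'][190:390,350:550],(480,480),interpolation=cv2.INTER_CUBIC)
o[:240,480:]=cv2.resize(w['pixels'],(320,240)); o[240:560,480:]=cv2.resize(c['pixels'][110:250,165:305],(320,320),interpolation=cv2.INTER_CUBIC)
cv2.imwrite('pics/v11.png',o)
E
```

```text
clock: 21.5
ee_pos: [0.4635, -0.3014, 0.1882]
ee_rot: [2.119, 1.977, 0.313]
force: [-1.2, 0.2, -0.9]
width: 0.0057
grasp_force: 30.0
TCP in board mm [ 11.1239  -0.236  162.737 ]
turn left (tool axes, /90deg) [-0.001  -0.0015  0.0013]
shift to (7,0,107) mm tool: [ 0.116  -4.0369 55.7437]
```

View pics/v11.png

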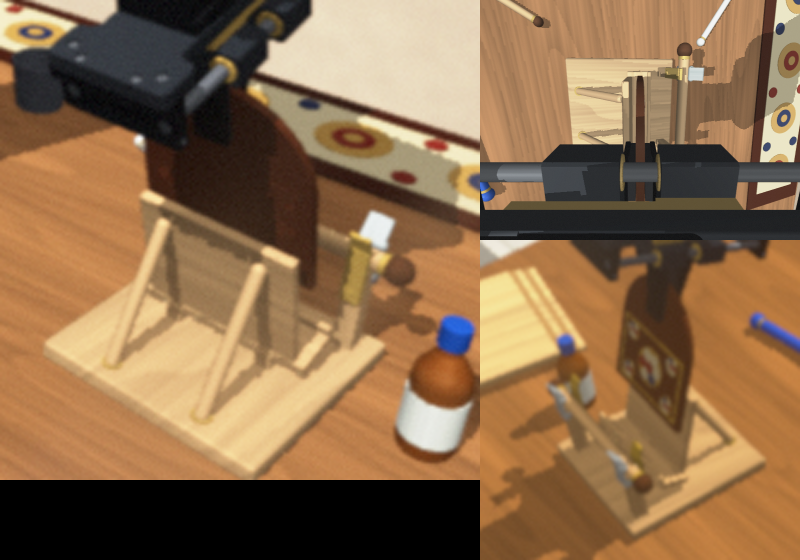

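The side, wrist and scene views show the panel just in front of the board, parallel and centred, painted face to the painter's side. Lowering along the board.

```bash
python3 -m pendant '[[[0,-0.02,0.15],[0,0,0]],[[0,-0.03,0.3],[0,0,0]],[[0,-0.04,0.45],[0,0,0]],[[0,-0.04,0.53],[0,0,0]],[[0,-0.04,0.56],[0,0,0]],[[0,-0.04,0.56],[0,0,0]]]' && python3 -m pendant '[[[0,-0.01,0.01],[0,0,0]],[[0,-0.02,0.02],[0,0,0]],[[0,-0.03,0.03],[0,0,0]],[[0,-0.04,0.04],[0,0,0]],[[0,-0.04,0.04],[0,0,0]]]' && python3 -c "
from e import *
rep()"
```

```text
clock: 22.25
ee_pos: [0.4769, -0.3031, 0.135]
ee_rot: [2.117, 1.974, 0.313]
force: [-0.1, -0.3, -0.3]
width: 0.0053
grasp_force: 30.0
clock: 22.75
ee_pos: [0.4739, -0.3025, 0.1293]
ee_rot: [2.119, 1.974, 0.313]
force: [0.9, 0.3, -0.6]
width: 0.0057
grasp_force: 30.0
TCP in board mm [  2.8365  -0.6176 103.5385]
turn left (tool axes, /90deg) [-0.0001 -0.0003  0.0005]
```

```bash
python3 -m pendant '[[[0,0,0.01],[0,0,0]],[[0,0,0.02],[0,0,0]],[[0,0,0.02],[0,0,0]]]' && python3 -m pendant '[[[0,-0.01,0.01],[0,0,0]],[[0,-0.02,0.01],[0,0,0]],[[0,-0.02,0.01],[0,0,0]]]' && python3 -c "
from e import *
rep()"
```

```text
clock: 23.05
ee_pos: [0.4745, -0.3025, 0.129]
ee_rot: [2.117, 1.974, 0.313]
force: [-5.6, 2.1, 11.5]
width: 0.006
grasp_force: 29.9
clock: 23.35
ee_pos: [0.4737, -0.3025, 0.1287]
ee_rot: [2.116, 1.972, 0.315]
force: [-5.3, 5.2, 18.7]
width: 0.0057
grasp_force: 30.0
TCP in board mm [  2.4714  -0.6682 102.933 ]
turn left (tool axes, /90deg) [0.0021 0.0004 0.0008]
```

Ledge contact is at 102.9 mm against an expected 102.7. I'll ease the down-force, nudge back to the board, then release.

```bash
python3 -m pendant '[[[0,-0.01,-0.025],[0,0,0]],[[0,-0.02,-0.025],[0,0,0]],[[0,-0.02,-0.025],[0,0,0]]]' && python3 -m pendant '[[[0,0,0],[0,0,0]],[[0,0,0],[0,0,0]],[[0,0,0],[0,0,0]],[[0,0,0],[0,0,0]],[[0,0,0],[0,0,0]],[[0,0,0],[0,0,0]]]' 0.35 && python3 -m pendant '[[[0,0,-0.1],[0,0,0]],[[0,0,-0.3],[0,0,0]],[[0,0,-0.6],[0,0,0]],[[0,0,-1],[0,0,0]],[[0,0,-1],[0,0,0]]]' && python3 -m pendant '[[[0.9,0,-0.9],[0,0,0]],[[0.9,0,-0.9],[0,0,0]],[[0.9,0,-0.9],[0,0,0]],[[0.9,0,-0.9],[0,0,0]]]'
python3 - <<'E'
from e import *
s=snap('side','s12'); w=snap('wrist','w12'); c=snap('scene','c12')
o=np.zeros((560,800,3),np.uint8); o[:480,:480]=cv2.resize(s['pixels'][190:390,350:550],(480,480),interpolation=cv2.INTER_CUBIC)
o[:240,480:]=cv2.resize(w['pixels'],(320,240)); o[240:560,480:]=cv2.resize(c['pixels'][110:250,165:305],(320,320),interpolation=cv2.INTER_CUBIC)
cv2.imwrite('pics/v12.png',o)
E
```

```text
clock: 23.65
ee_pos: [0.4731, -0.3036, 0.1297]
ee_rot: [2.115, 1.968, 0.315]
force: [5.8, 2.8, 3.7]
width: 0.006
grasp_force: 30.0
clock: 24.25
ee_pos: [0.4702, -0.3023, 0.1276]
ee_rot: [2.119, 1.974, 0.313]
force: [-0.2, 0.1, 0.6]
width: 0.0299
grasp_force: 0.0
clock: 24.75
ee_pos: [0.4403, -0.3023, 0.2279]
ee_rot: [2.111, 1.968, 0.309]
force: [0.0, 0.2, -0.5]
width: 0.0305
grasp_force: 0.0
clock: 25.15
ee_pos: [0.418, -0.2066, 0.3107]
ee_rot: [2.113, 1.974, 0.313]
force: [1.3, -0.2, 0.1]
width: 0.0306
grasp_force: 0.0
```

View pics/v12.png

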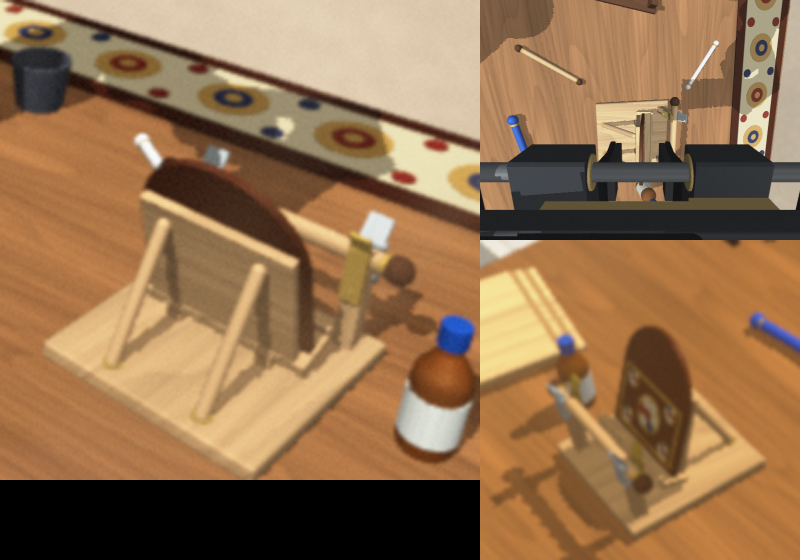

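The panel stands flat on the ledge against the board, with the rod in both clips. I'll check centring numerically against predicted outline points before handing in.

```bash
python3 - <<'E'
from e import *
for n in ('c12','s12'):
    s=load(n); im=s['pixels'].astype(int)
    ph=np.linspace(0,np.pi,60)
    out=[(60*np.cos(p),80+60*np.sin(p)) for p in ph]
    for x in (0,6):
        P=np.array([proj(s,B+Bd@np.array([x,y,z])/1e3) for y,z in out]); print(n,x,'pred cols %.1f %.1f top %.1f'%(P[:,0].min(),P[:,0].max(),P[:,1].min()))
    q0=proj(s,B+Bd@np.array([3,0,110])/1e3); q1=proj(s,B+Bd@np.array([3,10,110])/1e3); print('px per 10mm y',q1-q0,q0)
    m=((im[:,:,2]<115)&(im[:,:,2]-im[:,:,0]>12)).astype(np.uint8); u,v=q0.round().astype(int); w=m[v-50:v+60,u-60:u+60]; k,lab,st,_=cv2.connectedComponentsWithStats(np.ascontiguousarray(w)); i=1+np.argmax(st[1:,4]); ys,xs=np.where(lab==i); print('mask cols',xs.min()+u-60,xs.max()+u-60,'top',ys.min()+v-50)
    for r in range(-30,31,10):
        t=np.where(lab[50+r]==i)[0]; print(v+r,(t.min()+u-60,t.max()+u-60) if len(t) else None)
E
```

```text
c12 0 pred cols 231.6 258.9 top 147.6
c12 6 pred cols 229.5 256.7 top 148.0
px per 10mm y [2.2855 2.2653] [245.2314 162.5096]
mask cols 225 258 top 148
133 None
143 None
153 (np.int64(231), np.int64(247))
163 (np.int64(228), np.int64(253))
173 (np.int64(227), np.int64(256))
183 (np.int64(225), np.int64(258))
193 (np.int64(230), np.int64(255))
s12 0 pred cols 408.2 476.0 top 256.4
s12 6 pred cols 410.4 478.2 top 254.0
px per 10mm y [-5.7159 -2.5513] [440.5282 273.1294]
mask cols 381 500 top 223
243 (np.int64(423), np.int64(447))
253 (np.int64(433), np.int64(476))
263 (np.int64(412), np.int64(500))
273 (np.int64(422), np.int64(474))
283 (np.int64(444), np.int64(469))
293 (np.int64(466), np.int64(476))
303 (np.int64(474), np.int64(480))
```

The outline matches the prediction to about 2 px (under 4 mm), and the arm is clear of everything. Handing in.

```bash
python3 -m pendant '[[[0,0,0],[0,0,0]],[[0,0,0],[0,0,0]],[[0,0,0],[0,0,0]]]' && python3 -c "
from station import arm
print(arm.job_done())"
```

```text
clock: 25.6
ee_pos: [0.4181, -0.2089, 0.3075]
ee_rot: [2.12, 1.974, 0.313]
force: [0.3, -0.5, 0.1]
width: 0.0304
grasp_force: 0.0
the job is handed in; nothing more can be done
None
```

Job handed in at 25.6 s, no verdict returned: the camera views show the arched panel flat, centred (within about 4 mm) and painted face out on the ledge, and the rod seated in both clips with the jaws over it.

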